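# Fill the slurry caddy in grit order

### The job

The round steel caddy must hold our six grits of polishing slurry in order round the rinse bottle. Stand the white-capped rinse bottle in the middle of the caddy, the orange-capped bottle between the red and the yellow, the green-capped one between the yellow and the blue, and the purple-capped one between the blue and the red, in whatever order you like. Set each bottle down upright on the caddy's floor, do not drop it; leave the three that already stand there in the caddy, and leave the two wax bars lying where they are.

Things in the scene. Friction and masses are not known exactly. Their poses are not given: they have to be found in the camera images.
- caddy: open round steel cup, fixed to the bench. Origin: centre of underside, z up. Inside diameter 130 mm, wall 3.5, rim 45 mm and flat inner floor 6 mm above the bench. No wells: seven bottles fit, one on its axis, six round it, 60 degrees apart, their axes 43 mm from the caddy's, 3-4 mm play. At the start red, yellow and blue stand in it 120 degrees apart, in either order, any direction
- bottle_red: bottle with red cap, loose in the caddy. All 7 bottles differ only in colour: 90 g, brown body 40 mm in diameter, foot bevelled 4 mm, round shoulders 54 to 68 mm up, label with a band in the cap's colour; at 67-71 mm a collar of 25 mm diameter in that colour; cap 16 mm in diameter, 68 to 98 mm up, to grip by. Origin: centre of underside, z up the bottle
- bottle_yellow: the same bottle with a yellow cap, already in the caddy
- bottle_blue: the same bottle with a blue cap, already in the caddy
- bottle_white: the same bottle with a white cap (the rinse), goes in the middle. White, orange, green and purple start upright on the bench, to the right of the caddy, at least 50 mm between their axes. To the left the polisher's wire guard hangs in the way of the arm (x from 0.53 to 0.57 m, y from 0.03 to 0.31 m, up to 0.28 m high): come in over the front of the bench, nearer the robot
- bottle_orange: the same bottle with an orange cap, standing on the bench; goes between red and yellow
- bottle_green: the same bottle with a green cap, standing on the bench; goes between yellow and blue
- bottle_purple: the same bottle with a purple cap, standing on the bench; goes between blue and red
- wax_bar_white: white bar of polishing wax lying loose on the bench among the four bottles, 32 x 72 x 26 mm, to be left alone; origin at the centre of its underside
- wax_bar_green: green bar of polishing wax lying loose on the bench at its right end, 34 x 88 x 28 mm, to be left alone; origin at the centre of its underside
Things that resemble listed ones, but are neither listed nor needed, are in the scene too. Leave any pink look-alike of the bottle_purple alone. What is shaped like the bottle_red but pink is not meant.

How it is judged:
At the end, for the whole second after the job is handed in: All seven bottles stand still and upright (within 0.12 rad) on the caddy's floor (within 4 mm), inside it; white within 13 mm of the caddy's axis; orange within 58 mm (axis to axis) of both red and yellow, green of both yellow and blue, purple of both blue and red (horizontal distance between bottle_white and caddy below 0.013 m and horizontal distance between each of bottle_orange, bottle_purple and bottle_red below 0.058 m and horizontal distance between each of bottle_orange, bottle_green and bottle_yellow below 0.058 m and horizontal distance between each of bottle_green, bottle_purple and bottle_blue below 0.058 m and z of each of bottle_white, bottle_orange, bottle_green, bottle_purple, bottle_red, bottle_yellow, bottle_blue in the frame of caddy below 0.01 m and horizontal distance between each of bottle_white, bottle_orange, bottle_green, bottle_purple, bottle_red, bottle_yellow, bottle_blue and caddy below 0.05 m and angle between each of bottle_white, bottle_orange, bottle_green, bottle_purple, bottle_red, bottle_yellow, bottle_blue's own z axis and vertical below 0.12 rad and linear speed of each of bottle_white, bottle_orange, bottle_green, bottle_purple, bottle_red, bottle_yellow, bottle_blue below 0.02 m/s); the robot touches nothing.
It fails at once if a bottle was dropped into the caddy (fell faster than 0.5 m/s) ((horizontal distance between bottle_white and caddy below 0.065 m and height (world z) of bottle_white below 0.03 m and linear speed of bottle_white above 0.5 m/s) or (horizontal distance between bottle_orange and caddy below 0.065 m and height (world z) of bottle_orange below 0.03 m and linear speed of bottle_orange above 0.5 m/s) or (horizontal distance between bottle_green and caddy below 0.065 m and height (world z) of bottle_green below 0.03 m and linear speed of bottle_green above 0.5 m/s) or (horizontal distance between bottle_purple and caddy below 0.065 m and height (world z) of bottle_purple below 0.03 m and linear speed of bottle_purple above 0.5 m/s)).
It fails at once if a bottle that already stood in the caddy was taken from its place (moved over 40 mm) (distance of any of bottle_red, bottle_yellow, bottle_blue from where it was at the start of the episode above 0.04 m).
It fails at once if a wax bar was disturbed (moved over 20 mm) (distance of any of wax_bar_white, wax_bar_green from where it was at the start of the episode above 0.02 m).
It also fails if it takes over 102 s, if anything falls off the work surface, if the arm or the gripper's body presses on something with over 40 N, if the wrist force passes 120 N, or if a joint passes its speed limit or range.

### The arm

A 6-joint arm with a two-finger parallel gripper is mounted at the origin on a cart in front of the work surface, level with it; the furniture and walls round the work are solid. World frame = base frame: x ahead of the robot, y to its left, z up, the work surface at z = 0. Lengths are in m, angles in rad, forces in N, time in s.
With the tool pointing down it reaches from about 0.35 to 0.775 m from the base axis. Payload 7.3 kg.
Tool frame: the origin (TCP) lies at the very end of the fingers, on their centre line; the grasp point (between the pads) lies 19 mm behind it; z points along the fingers, y is the line along which they close (so a half turn about z gives the same grasp; the last joint's range is limited). The gripper opens to 92 mm and grips with 3 to 60 N. Pads are 19 mm wide; open, the fingers measure 130 mm over their backs; the gripper's body (75 mm by 190 mm) begins 47 mm behind the grasp point.
Start: joints at [-1.489, 0.342, 1.524, -0, 1.275, -0.146], TCP at [0.119, -0.511, 0.206] pointing down, gripper open.
Joint ranges: [-2.53, 2.53], [-0.77, 2.02], [0.04, 2.7], [-1, 4.14], [0.28, 2.66], [-3.11, 3.11]. Speed limits (rad/s): [2.57, 2.57, 3.14, 3.14, 3.14, 3.14].

### API

Orientations are given as a unit quaternion [w, x, y, z].
In Python, from cell import manip, read_camera, finish_job, models gives the robot as it stands.
- The arm moves only by the tool step_arm, never from a script. Its arguments are lists of equal length, an entry for each row: "xyz": the shift along the tool's x, y, z in shares of 0.5 m (1.0 is 0.5 m), a list of three; "rot": the turn, a rotation vector about the tool's x, y, z in parts of the range, where 1.0 means 180 degrees, a list of three; "hand": the closure, from 0 (fully open) to 1 (shut). In form: {"xyz": [[dx, dy, dz], ...], "rot": [[ax, ay, az], ...], "hand": [hand, ...]}. A call has 1 to 20 rows; each row is the pose to reach, as a shift and turn from the pose commanded when the call began, along the tool's axes at that moment; what a row does not reach only later rows make up. A row lasts 1/8 s, in which the tool goes at most 62.5 mm and 10.7 degrees, less where a joint would pass 70% of its speed; a pose out of reach is approached as far as the arm can. A shift or turn number past 1, either way, is cut back to 1. A call with a gripper value outside its range is refused whole. The fingers move at their own pace and stop on an object; "force" is the grip in N (left out, the last holds). Time passes only in rows, so rows that repeat a pose let the fingers close. It gives the time, the measured TCP pose, the force, the opening and the grip force at its end, in the units of the state.
- manip.state(): the state, without advancing time (a new reading comes with each control period).
- read_camera(name): name is "side" or "top"; returns a dict with "color" (480x640x3 uint8, red, green, blue), "vertical_fov" (degrees; the focal length in pixels is half the picture's height over the tangent of half this angle, whatever the lens; pixels are square), "cx", "cy" (the principal point, pixels), "k1" (the pictures are not rectified: a ray, as slopes to the right and down, at radius r is drawn at 1 + k1 r^2 times it, then the intrinsics apply), "extrinsics" (4x4, takes a point from camera to world coordinates). Camera axes: x right, y down, z forward; pixel columns grow to the right and rows downward; lengths in m; the calibration is good to about 2 mm. A picture is of the moment at which its call begins. There is no depth.
- finish_job(): hands the job in; it is judged then, once.
Trained networks look in the newest picture that a camera, given by its name, has taken for a name from the list of things; names that differ only in an ending like _2 or _b are one class to them, and where a whole thing is asked for, a point or a joint stands for the part that bears it (a point fixed in the world has none). Each returns a list of dicts, best first, with "p" (0 to 1); they miss things now and then, are a little off and sometimes report something else, mostly with a low value. They report only what shows in the picture. A call takes as long as a camera call. They do not tell look-alikes from the thing itself.
- models.spot_in(label, camera): "box" ([centre column, centre row, width, height] in pixels, round what is visible of it).
- models.cut_out(label, camera): "region" (480x640 bool, what is visible of it) and "box" ([centre column, centre row, width, height] in pixels, round what is visible of it).
- models.mark_of(label, camera): "uv" ([column, row] in pixels: a listed point, or the origin of a listed thing).
The state is a dict: "time_s": time; "joint_positions": joint angles; "dq": joint speeds; "tau": joint torques, N m; "eef_pos": TCP position; "eef_rot": TCP orientation; "wrist_force": force on the tool from outside, world axes, zero at the start; "moment": the same for the moment, N m; "grip_width": finger opening in m; "finger_force": force on a finger pad.
Only numpy, scipy, OpenCV 4.12 (cv2) and the standard library are available. Lean on these libraries where they do the work, as an engineer would, in place of code of your own. Each camera call takes 0.05 s, during which the arm holds its last target. There are 200 camera calls.

## Working session

There is one attempt and no reset: what is moved stays moved. The work goes in short steps, Python scripts to look and compute and a tool call to move; the robot and the scene stay as the last step left them, time stands still between calls to the robot, and variables do not carry over. Pictures are saved under pics/ and viewed, at most 14 in all, crops included, and the job is handed in when it is done.

Besides the shell and the picture viewer there is one more tool, called after "Call:" by a JSON object that holds its "op" and its "data". step_arm: Moves the arm, as the interface text tells. Its arguments: {"type":"object","properties":{"xyz":{"type":"array"},"rot":{"type":"array"},"hand":{"type":"array"},"force":{"type":"number"}},"required":["xyz","rot","hand"]}

```bash
mkdir -p pics; cat > h.py <<'E'
import numpy as np, cv2, json
from cell import manip, read_camera, finish_job, models
def cam(n):
    c=read_camera(n); f=240/np.tan(np.radians(c['vertical_fov'])/2); c['f']=f; c['E']=np.array(c['extrinsics']); return c
def ray(c,uv):
    d=(np.array(uv,float)-[c['cx'],c['cy']])/c['f']; s=d.copy()
    for _ in range(20): s=d/(1+c['k1']*(s@s))
    v=c['E'][:3,:3]@np.array([s[0],s[1],1]); return c['E'][:3,3],v
def at_z(c,uv,z):
    o,v=ray(c,uv); return o+v*(z-o[2])/v[2]
def tri(r):
    A=np.zeros((3,3));b=np.zeros(3)
    for o,v in r:
        v=v/np.linalg.norm(v);P=np.eye(3)-np.outer(v,v);A+=P;b+=P@o
    x=np.linalg.solve(A,b); return x,[np.linalg.norm((np.eye(3)-np.outer(v,v)/(v@v))@(x-o)) for o,v in r]
def proj(c,p):
    q=np.linalg.inv(c['E'])@np.append(p,1); s=q[:2]/q[2]; return s*(1+c['k1']*(s@s))*c['f']+[c['cx'],c['cy']]
E
python3 - <<'E'
from h import *
C={n:cam(n) for n in('top','side')}
for n,c in C.items():
    cv2.imwrite(f'pics/{n}0.png',c['color'][...,::-1]); print(n,c['vertical_fov'],c['k1'],c['E'].round(3).tolist())
for l in ['caddy']+['bottle_'+k for k in 'red yellow blue white orange green purple'.split()]+['wax_bar_white','wax_bar_green']:
    for n in C:
        print(l,n,[(np.round(d['uv']).tolist(),round(d['p'],2)) for d in models.mark_of(l,n)[:3]],[(np.round(d['box']).tolist(),round(d['p'],2)) for d in models.spot_in(l,n)[:3]])
print(manip.state())
E
```

```text
top 44.103296836581904 -0.18288151543754208 [[0.005, -0.996, 0.094, 0.431], [-1.0, -0.004, 0.011, -0.232], [-0.01, -0.094, -0.996, 1.152], [0.0, 0.0, 0.0, 1.0]]
side 46.086632068514255 -0.09163331022733254 [[-1.0, 0.011, 0.007, 0.526], [0.002, 0.685, -0.729, 0.556], [-0.013, -0.729, -0.685, 0.764], [0.0, 0.0, 0.0, 1.0]]
caddy top [([265.0, 270.0], 0.62)] [([263.0, 271.0, 74.0, 76.0], 0.85)]
caddy side [([352.0, 294.0], 0.81)] [([351.0, 288.0, 80.0, 76.0], 0.61)]
bottle_red top [([377.0, 320.0], 0.94), ([280.0, 275.0], 0.82)] [([375.0, 319.0, 25.0, 22.0], 0.67), ([282.0, 275.0, 22.0, 23.0], 0.57)]
bottle_red side [([393.0, 216.0], 0.9), ([359.0, 278.0], 0.67), ([370.0, 240.0], 0.4)] [([394.0, 197.0, 24.0, 44.0], 0.97), ([301.0, 212.0, 20.0, 42.0], 0.75), ([360.0, 259.0, 23.0, 46.0], 0.57)]
bottle_yellow top [([241.0, 280.0], 0.63)] [([243.0, 283.0, 26.0, 22.0], 0.64)]
bottle_yellow side [([366.0, 308.0], 0.77), ([344.0, 235.0], 0.29)] [([369.0, 287.0, 25.0, 44.0], 0.97)]
bottle_blue top [([254.0, 243.0], 0.68)] [([256.0, 245.0, 28.0, 23.0], 0.69)]
bottle_blue side [([324.0, 298.0], 0.
[... 1366 characters left out ...]
oint_positions': array([-1.48899999e+00,  3.42009298e-01,  1.52415132e+00,  8.17582061e-06,
        1.27542418e+00, -1.46002125e-01]), 'dq': array([-6.58180543e-04, -1.39108498e-03, -5.59365407e-04,  3.92976636e-04,
       -8.97384367e-05, -2.00281704e-03]), 'tau': array([ 9.20921666e-04, -4.31125331e+01, -2.44474429e+01,  7.18674366e-02,
        4.83130559e-02,  2.64692321e-07]), 'eef_pos': array([ 0.11858475, -0.51141955,  0.20561773]), 'eef_rot': array([4.05043247e-06, 9.93520627e-01, 1.13651937e-01, 3.78282428e-06]), 'wrist_force': array([0.33953204, 0.71832749, 0.57758992]), 'moment': array([-0.02035955,  0.01180344, -0.01852516]), 'finger_force': 0.0, 'grip_width': 0.09173110904158904}
```

```bash
python3 - <<'E'
import cv2
a=cv2.imread('pics/top0.png')[130:370,190:510]; cv2.imwrite('pics/t0c.png',cv2.resize(a,None,fx=2.5,fy=2.5,interpolation=2))
a=cv2.imread('pics/side0.png')[110:350,200:520]; cv2.imwrite('pics/s0c.png',cv2.resize(a,None,fx=2.5,fy=2.5,interpolation=2))
E
```

```text
(no output)
```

View pics/t0c.png

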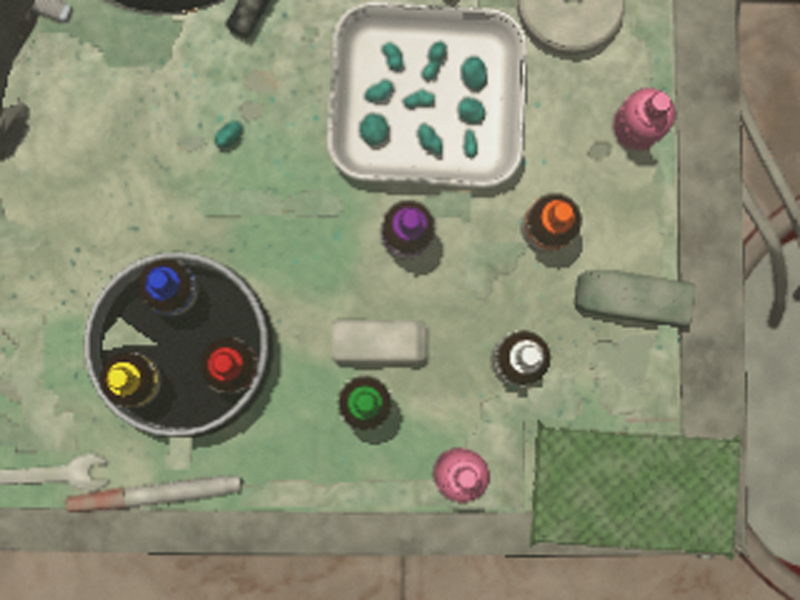

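View pics/s0c.png

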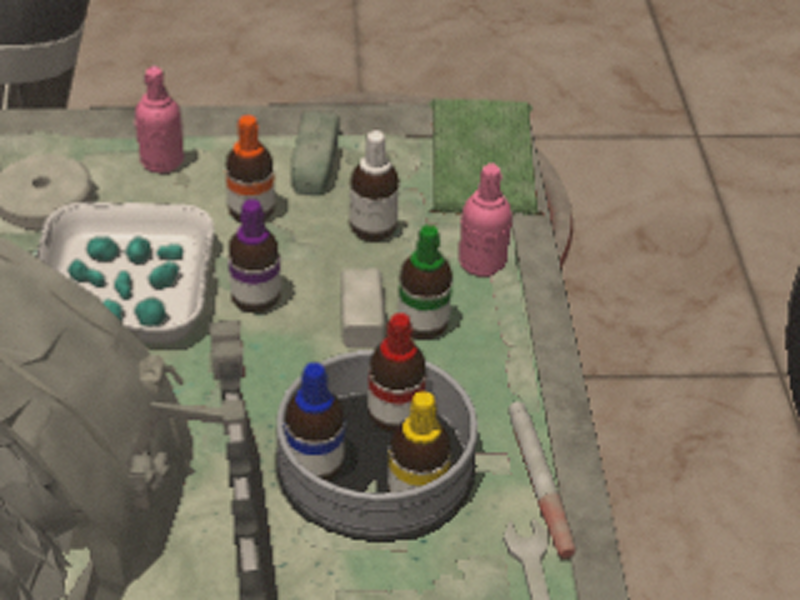

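View pics/top0.png

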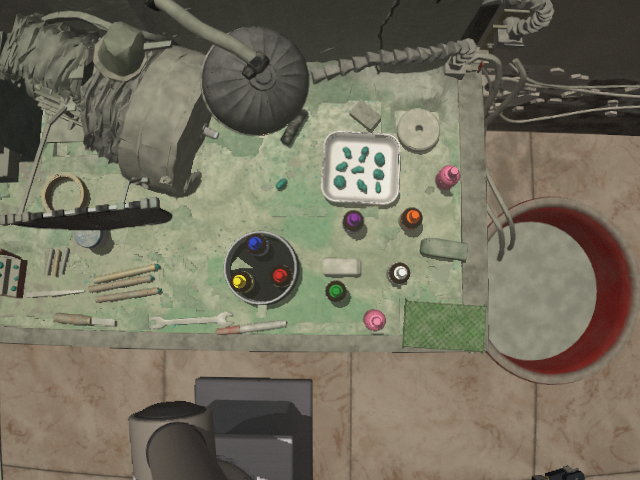

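```bash
cat >> h.py <<'E'
from scipy.optimize import least_squares
HUE={'red':(174,6),'orange':(7,18),'yellow':(22,34),'green':(48,75),'blue':(105,125),'purple':(130,155)}
def capmask(c,col,uv,R=16):
    h=cv2.cvtColor(c['color'],cv2.COLOR_RGB2HSV).astype(int); H,S,V=h[...,0],h[...,1],h[...,2]
    if col=='white': m=(S<45)&(V>135)
    else:
        a,b=HUE[col]; m=((H>=a)&(H<=b) if a<b else (H>=a)|(H<=b))&(S>140)&(V>60)
    w=np.zeros(m.shape,bool); u,v=int(uv[0]),int(uv[1]); w[v-R:v+R,u-R:u+R]=1
    n,l,st,ce=cv2.connectedComponentsWithStats((m&w).astype(np.uint8),connectivity=8)
    if n<2: return None
    k=1+np.argmin([np.hypot(*(ce[i]-uv))-0.3*st[i,4]**.5*3 for i in range(1,n)])
    return ce[k],st[k,4]
t=np.linspace(0,2*np.pi,25)[:-1]
def cyl(p,r,z0,z1): return [np.array(p)+[r*np.cos(a),r*np.sin(a),z] for z in(z0,z1) for a in t]
def hullc(c,parts):
    P=[np.array([proj(c,q) for q in pts]) for pts in parts]; o=np.vstack(P).min(0)-2; im=np.zeros((900,900),np.uint8)
    for p in P: cv2.fillConvexPoly(im,cv2.convexHull(np.round((p-o)*8*16).astype(np.int32)),255,shift=4)
    M=cv2.moments(im,True); return np.array([M['m10'],M['m01']])/M['m00']/8+o, M['m00']/64
def bparts(p,coll=True): return [cyl(p,.008,.071,.098)]+([cyl(p,.0125,.067,.071)] if coll else [])
def locate(cs,cents,p0):
    f=lambda p:np.concatenate([hullc(c,bparts(p))[0]-ce for c,ce in zip(cs,cents)])
    s=least_squares(f,p0,diff_step=1e-3,x_scale=.01); return s.x,s.fun
E
python3 - <<'E'
from h import *
import pickle
T,S=cam('top'),cam('side')
g={'red':((281,275),(360,243)),'yellow':((239,281),(369,275)),'blue':((255,243),(326,264)),'white':((401,271),(350,168)),'orange':((414,216),(299,164)),'green':((336,290),(371,208)),'purple':((354,218),(301,197))}
out={}
for k,(a,b) in g.items():
    ma,mb=capmask(T,k,np.array(a)),capmask(S,k,np.array(b))
    if ma is None or mb is None: print(k,'none',ma,mb); continue
    p0=at_z(T,a,.09); p0[2]=0.003
    p,r=locate((T,S),(ma[0],mb[0]),p0)
    out[k]=p; print(k,p.round(4),'res',r.round(2),'area',ma[1],round(hullc(T,bparts(p))[1]),mb[1],round(hullc(S,bparts(p))[1]))
for n,c in (('top',T),('side',S)):
    d=models.cut_out('caddy',n)[0]['region']; ys,xs=np.where(d); print(n,len(xs),xs.min(),xs.max(),ys.min(),ys.max())
    if n=='top':
        h=cv2.convexHull(np.c_[xs,ys].astype(np.int32)); M=cv2.moments(h); ce=np.array([M['m10'],M['m01']])/M['m00']
        f=lambda q:hullc(T,[cyl([q[0],q[1],0],.0685,0,.045)])[0]-ce
        s=least_squares(f,[.4,-.1],diff_step=1e-3); print('caddy',s.x.round(4),M['m00'],hullc(T,[cyl([*s.x,0],.0685,0,.045)])[1])
        out['caddy']=s.x
m=np.mean([out[k][:2] for k in('red','yellow','blue')],0); print('mean3',m)
for k in('red','yellow','blue'):
    d=out[k][:2]-out['caddy']; print(k,np.hypot(*d),np.degrees(np.arctan2(d[1],d[0])))
pickle.dump(out,open('o.pkl','wb'))
E
```

```text
red [ 0.4635 -0.1395  0.0048] res [-0.04  0.35 -0.33 -0.03] area 151 151 204 227
yellow [ 0.452  -0.0652  0.0051] res [-0.04  0.3  -0.27 -0.02] area 146 152 229 252
blue [ 0.5236 -0.0916  0.0061] res [-0.06  0.72 -0.66 -0.07] area 92 150 181 243
white [ 0.4718 -0.3591  0.0027] res [-0.01  0.06 -0.07 -0.01] area 112 151 115 169
orange [ 0.5735 -0.3839 -0.0027] res [-0.02  0.35 -0.38 -0.05] area 147 150 154 163
green [ 0.4368 -0.2403  0.0145] res [-0.09  0.69 -0.71 -0.05] area 100 153 34 200
purple [ 0.5686 -0.2744  0.0149] res [-0.05  0.65 -0.68 -0.06] area 24 152 23 191
top 3154 224 299 231 304
caddy [ 0.4795 -0.1013] 4368.5 4204.640625
side 3128 309 390 251 326
mean3 [ 0.47969746 -0.09874805]
red 0.041384685717731115 -112.69550106167401
yellow 0.045319871222818955 127.30735768167959
blue 0.04511775143366126 12.422887874048454
```

```bash
sed -i "s/(S>140)&(V>60)/(S>110)\&(V>35)/; s/'green':(48,75)/'green':(48,80)/; s/'purple':(130,155)/'purple':(128,160)/; s/(S<45)&(V>135)/(S<45)\&(V>105)/; s/'blue':(105,125)/'blue':(104,127)/" h.py
cat > m.py <<'E'
from h import *
import pickle,sys
def measure(ks,T,S,out):
    for k in ks:
        p=out[k]; q=np.array([p[0],p[1],p[2]+.085])
        ma,mb=capmask(T,k,proj(T,q)),capmask(S,k,proj(S,q))
        if ma is None or mb is None: print(k,'none',ma,mb); continue
        p,r=locate((T,S),(ma[0],mb[0]),p)
        ft=least_squares(lambda x:hullc(T,bparts([x[0],x[1],out[k][2]]))[0]-ma[0],p[:2],diff_step=1e-3).x
        out[k]=p; print(k,p.round(4),'res',r.round(2),'area',ma[1],round(hullc(T,bparts(p))[1]),mb[1],round(hullc(S,bparts(p))[1]))
    pickle.dump(out,open('o.pkl','wb'))
E
python3 - <<'E'
from m import *
out=pickle.load(open('o.pkl','rb')); T,S=cam('top'),cam('side')
measure(['red','yellow','blue','white','orange','green','purple'],T,S,out)
h=cv2.cvtColor(T['color'],cv2.COLOR_RGB2HSV)
for k in('purple','green','blue'):
    u,v=proj(T,out[k]+[0,0,.095]).round().astype(int); print(k,h[v-3:v+4:2,u].tolist())
# rim circle: edges in top near predicted rim ellipse
g=cv2.GaussianBlur(cv2.cvtColor(T['color'],cv2.COLOR_RGB2GRAY),(3,3),0).astype(float)
for r,name in((.065,'inner'),(.0685,'outer')):
    def score(c,dr):
        P=np.array([proj(T,[c[0]+(r+dr)*np.cos(a),c[1]+(r+dr)*np.sin(a),.045]) for a in np.linspace(0,6.283,120)]).astype(np.float32)
        return cv2.remap(g.astype(np.float32),P[:,0][None],P[:,1][None],1).mean()
    best=max((abs(score((x,y),.0025)-score((x,y),-.0025)),x,y) for x in np.arange(.470,.490,.001) for y in np.arange(-.11,-.09,.001)); print(name,best)
E
```

```text
red [ 0.4634 -0.1396  0.005 ] res [-0.04  0.31 -0.29 -0.02] area 155 152 210 227
yellow [ 0.452  -0.0653  0.005 ] res [-0.04  0.38 -0.34 -0.02] area 145 152 233 252
blue [ 0.5226 -0.0925  0.0052] res [-0.03  0.46 -0.42 -0.04] area 126 150 207 242
white [ 0.4705 -0.3594  0.0014] res [-0.01  0.13 -0.14 -0.01] area 132 151 182 169
orange [ 0.5739 -0.3847 -0.0075] res [-0.01  0.18 -0.2  -0.04] area 158 149 201 161
green [ 0.4363 -0.2412  0.0007] res [-0.04  0.32 -0.33 -0.02] area 140 150 136 196
purple [ 0.5691 -0.2725  0.0062] res [-0.01  0.2  -0.2  -0.03] area 93 150 78 189
purple [[148, 108, 102], [146, 147, 151], [146, 141, 150], [147, 141, 147]]
green [[62, 157, 145], [61, 156, 147], [62, 154, 147], [61, 146, 105]]
blue [[115, 179, 187], [115, 177, 190], [115, 179, 187], [117, 164, 112]]
inner (np.float32(78.606514), np.float64(0.48), np.float64(-0.09899999999999999))
outer (np.float32(37.456314), np.float64(0.477), np.float64(-0.105))
```

```bash
sed -i "s/(S>110)&(V>35)/(S>(70 if col=='purple' else 110))\&(V>35)/" h.py
cat > go.py <<'E'
import sys,numpy as np
from cell import manip
from scipy.spatial.transform import Rotation as R
def go(x,y,z,yawd):
    s=manip.state(); q=s['eef_rot']; r=R.from_quat([q[1],q[2],q[3],q[0]])
    a=np.radians(yawd); t=R.from_matrix(np.array([[np.cos(a),np.sin(a),0],[np.sin(a),-np.cos(a),0],[0,0,-1.]]))
    print('d',(r.inv().apply(np.array([x,y,z])-s['eef_pos'])).round(4),'rot',(r.inv()*t).as_rotvec().round(4),'at',s['eef_pos'].round(4),'t',round(s['time_s'],2))
if __name__=='__main__': go(*map(float,sys.argv[1:]))
E
python3 go.py .4712 -.3592 .206 9
python3 - <<'E'
from m import *
out=pickle.load(open('o.pkl','rb')); T,S=cam('top'),cam('side')
out['purple'][:]=[.5695,-.273,0]
measure(['purple'],T,S,out)
out['orange']=np.array([.5737,-.3842,0]);pickle.dump(out,open('o.pkl','wb'))
x=[np.hstack([cv2.resize(T['color'][v-20:v+20,u-20:u+20],(160,160)) for k in('white','orange','green','purple') for u,v in [proj(T,out[k]+[0,0,.085]).astype(int)]]),
   np.hstack([cv2.resize(S['color'][v-20:v+20,u-20:u+20],(160,160)) for k in('white','orange','green','purple') for u,v in [proj(S,out[k]+[0,0,.085]).astype(int)]])]
im=np.vstack(x).copy()
for i in range(4):
  for j in range(2): cv2.circle(im,(i*160+80,j*160+80),3,(0,255,255),1)
cv2.imwrite('pics/caps.png',im[...,::-1])
E
```

```text
d [ 0.3779 -0.0687 -0.0004] rot [0.0001 0.     0.0707] at [ 0.1186 -0.5115  0.2056] t 2.4
purple [ 0.5682 -0.2734 -0.0006] res [-0.05  0.71 -0.73 -0.09] area 123 148 164 188
```

View pics/caps.png

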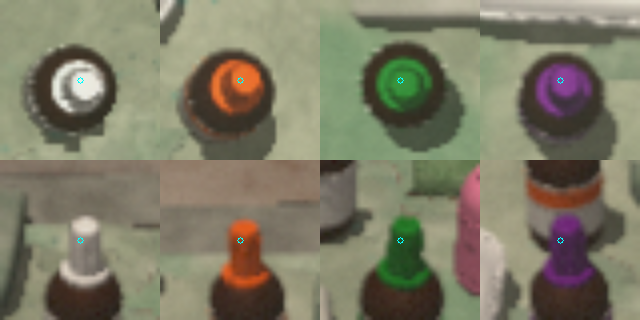

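The crop shows each chosen cap on its reprojected point. In the top view these are white (400,272), orange (413,217), green (336,290) and purple (354,219). The pink look-alikes at (376,320) and (446,178) are not wanted.

The rows are not in the units I measure in: shifts go in shares of 0.5 m and turns go in shares of 180 degrees. I convert before sending: 0.3779 m is 0.7558, 0.365 m is 0.73, 0.0707 rad is 0.0225.

Call:
{"op": "step_arm", "data": {"xyz": [[0.0756,-0.0138,0],[0.189,-0.0344,0],[0.3024,-0.055,0],[0.4158,-0.0756,0],[0.5292,-0.0962,0],[0.6426,-0.1168,0],[0.73,-0.1326,0],[0.7558,-0.1374,0],[0.7558,-0.1374,0],[0.7558,-0.1374,0]], "rot": [[0,0,0.0032],[0,0,0.0064],[0,0,0.0095],[0,0,0.0127],[0,0,0.0159],[0,0,0.0191],[0,0,0.0225],[0,0,0.0225],[0,0,0.0225],[0,0,0.0225]], "hand": [0.5,0.5,0.5,0.5,0.5,0.5,0.5,0.5,0.5,0.5], "force": 30}}

```text
time_s: 3.75
eef_pos: [0.47, -0.3599, 0.2056]
eef_rot: [0.0, 0.997, 0.078, -0.0]
wrist_force: [-0.6, 0.3, 0.5]
grip_width: 0.0459
finger_force: 0.0
```

```bash
python3 go.py .4712 -.3592 .076 9
```

```text
d [ 0.0014 -0.0005  0.1296] rot [ 0.0001  0.0007 -0.0012] at [ 0.47   -0.3599  0.2056] t 3.75
```

Scaled: 0.1296 m is 0.2592, 0.12 m is 0.24.

Call:
{"op": "step_arm", "data": {"xyz": [[0,0,0.06],[0,0,0.14],[0,0,0.2],[0,0,0.24],[0,0,0.2592],[0,0,0.2592],[0,0,0.2592],[0,0,0.2592],[0,0,0.2592],[0,0,0.2592],[0,0,0.2592]], "rot": [[0,0,0],[0,0,0],[0,0,0],[0,0,0],[0,0,0],[0,0,0],[0,0,0],[0,0,0],[0,0,0],[0,0,0],[0,0,0]], "hand": [0.5,0.5,0.5,0.5,0.5,0.5,1,1,1,1,1], "force": 30}}

```text
time_s: 5.12
eef_pos: [0.4719, -0.3598, 0.0772]
eef_rot: [0.001, 0.997, 0.079, 0.001]
wrist_force: [-0.3, 1.4, 6.5]
grip_width: 0.0017
finger_force: 3.1
```

```bash
python3 go.py .4793 -.0991 .206 9
```

```text
d [ 0.0483 -0.256  -0.1293] rot [ 0.002  -0.0014  0.0001] at [ 0.4719 -0.3598  0.0772] t 5.12
```

```bash
python3 - <<'E'
from h import *
T,S=cam('top'),cam('side')
a=cv2.resize(T['color'][200:340,320:470],(400,373)); b=cv2.resize(S['color'][110:250,270:420],(400,373))
cv2.imwrite('pics/g1.png',np.hstack([a,b])[...,::-1]); print(manip.state())
E
```

```text
{'time_s': 5.225, 'joint_positions': array([-7.80417153e-01,  5.87193318e-01,  1.50006195e+00,  1.03202555e-04,
        1.05205187e+00,  6.33117387e-01]), 'dq': array([-0.00050592, -0.0013986 , -0.00113246,  0.00030331,  0.00094876,
       -0.0002071 ]), 'tau': array([-3.74327442e-01, -4.85513127e+01, -1.99956554e+01, -5.46281354e-02,
       -3.15740928e-01, -9.58540368e-04]), 'eef_pos': array([ 0.47186906, -0.35963704,  0.07724768]), 'eef_rot': array([8.36028250e-04, 9.96911537e-01, 7.85243869e-02, 7.80354592e-04]), 'wrist_force': array([-0.21202941,  0.98903409,  6.00667344]), 'moment': array([ 0.17086769,  0.04841449, -0.02795185]), 'finger_force': 3.1950087529871496, 'grip_width': 0.0003426118478464132}
```

View pics/g1.png

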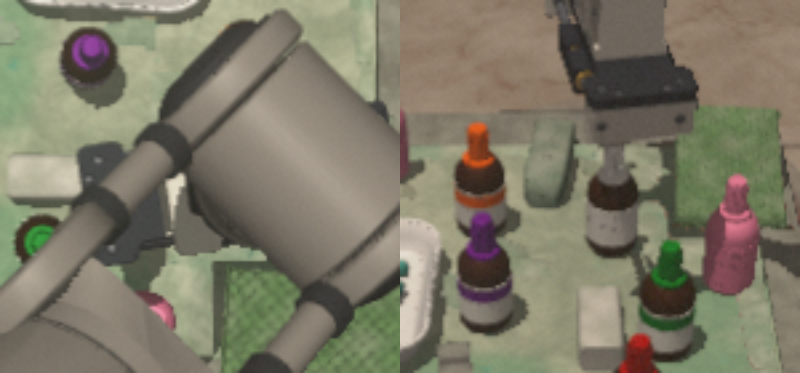

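Call:
{"op": "step_arm", "data": {"xyz": [[0,0,0],[0,0,0]], "rot": [[0,0,0],[0,0,0]], "hand": [1,1]}}

```text
time_s: 5.48
eef_pos: [0.4719, -0.3596, 0.0772]
eef_rot: [0.001, 0.997, 0.079, 0.001]
wrist_force: [0.1, 1.7, 5.6]
grip_width: 0.0007
finger_force: 3.2
```

```bash
python3 - <<'E'
from h import *
S=cam('side')
cv2.imwrite('pics/g2.png',cv2.resize(S['color'][110:220,310:420],(600,600),interpolation=2)[...,::-1]); s=manip.state();print(s['grip_width'],s['finger_force'],s['wrist_force'],proj(S,s['eef_pos']))
E
```

```text
0.0006250998995694174 3.1891586096955393 [-0.29943863  1.48985703  6.65351213] [348.39525189 171.65797451]
```

View pics/g2.png

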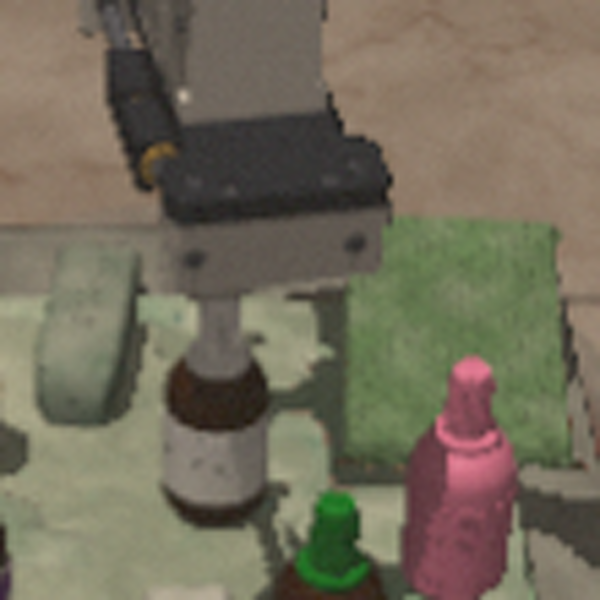

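Call:
{"op": "step_arm", "data": {"xyz": [[0,0,-0.01],[0,0,-0.02],[0,0,-0.04],[0,0,-0.04]], "rot": [[0,0,0],[0,0,0],[0,0,0],[0,0,0]], "hand": [1,1,1,1]}}

```text
time_s: 6.02
eef_pos: [0.4717, -0.3597, 0.0971]
eef_rot: [0.001, 0.997, 0.078, 0.001]
wrist_force: [0.3, 0.6, 0.5]
grip_width: 0.0012
finger_force: 0.0
```

```bash
python3 - <<'E'
from h import *
S=cam('side');T=cam('top')
cv2.imwrite('pics/g3.png',np.hstack([cv2.resize(S['color'][110:220,310:420],(400,400),interpolation=2),cv2.resize(T['color'][210:320,350:460],(400,400),interpolation=2)])[...,::-1]); s=manip.state();print(s['grip_width'],s['finger_force'],s['wrist_force'],s['eef_pos'])
E
```

```text
0.00042911034909241195 0.0 [-0.43458619  0.11793832 -0.089011  ] [ 0.47121486 -0.35922332  0.09615257]
```

View pics/g3.png

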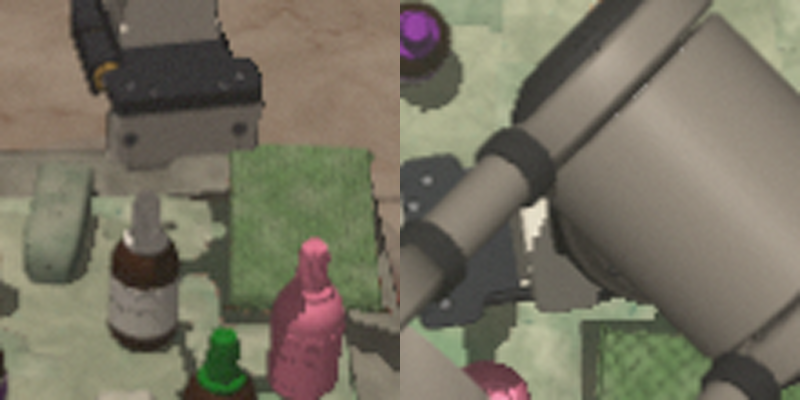

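```bash
python3 - <<'E'
from h import *
S=cam('side'); o=np.array([.4712,-.3592,.0962])
f=lambda p:((proj(S,p)-[310,110])*400/110).round().tolist()
for n,p in dict(tip=o,tipL=o+[.0095,.019,0],tipR=o+[-.0095,.019,0],fingtop=o+[0,.019,.066],bodyL=o+[.0375,.095,.066],bodyR=o+[-.0375,.095,.066],body0=o+[0,.02,.066],captop=[.471,-.3593,.098],collar=[.471,-.3593,.07]).items(): print(n,f(p))
c=S['color']; cv2.imwrite('pics/g4.png',cv2.resize(np.clip(c[125:195,325:390].astype(float)*1.3,0,255).astype(np.uint8),(650,600),interpolation=3)[...,::-1][:600])
s=manip.state();print(s['time_s'])
E
```

```text
tip [142.0, 197.0]
tipL [126.0, 218.0]
tipR [161.0, 217.0]
fingtop [146.0, 116.0]
bodyL [77.0, 203.0]
bodyR [229.0, 202.0]
body0 [146.0, 117.0]
captop [142.0, 194.0]
collar [141.0, 235.0]
6.175
```

View pics/g4.png

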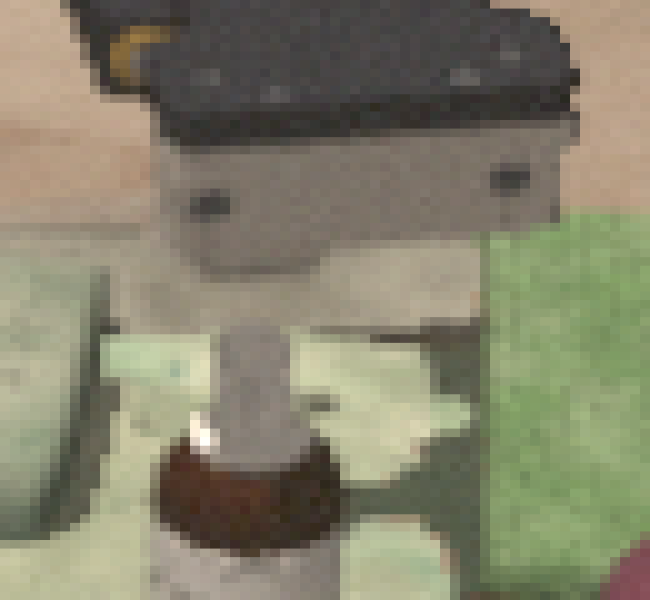

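Scaled: 0.04 m is 0.08, -0.03 m is -0.06.

Call:
{"op": "step_arm", "data": {"xyz": [[0,0,-0.04],[0,0,-0.06],[0,0,-0.06],[0,0,-0.06],[0,0,-0.06],[0,0,0],[0,0,0.04],[0,0,0.06],[0,0,0.08],[0,0,0.08],[0,0,0.08]], "rot": [[0,0,0],[0,0,0],[0,0,0],[0,0,0],[0,0,0],[0,0,0],[0,0,0],[0,0,0],[0,0,0],[0,0,0],[0,0,0]], "hand": [0.5,0.5,0.5,0.5,0.5,0.5,0.5,0.5,0.5,0.5,0.5], "force": 10}}

```text
time_s: 7.55
eef_pos: [0.4715, -0.3595, 0.0566]
eef_rot: [0.0, 0.997, 0.078, 0.0]
wrist_force: [-0.3, 0.9, -0.9]
grip_width: 0.0455
finger_force: 0.0
```

Call:
{"op": "step_arm", "data": {"xyz": [[0,0,0],[0,0,0],[0,0,0],[0,0,0],[0,0,0]], "rot": [[0,0,0],[0,0,0],[0,0,0],[0,0,0],[0,0,0]], "hand": [1,1,1,1,1], "force": 10}}

```text
time_s: 8.18
eef_pos: [0.4713, -0.3593, 0.0561]
eef_rot: [0.0, 0.997, 0.079, 0.0]
wrist_force: [0.1, 0.5, 0.7]
grip_width: 0.0152
finger_force: 10.0
```

```bash
python3 - <<'E'
from h import *
S=cam('side');T=cam('top')
cv2.imwrite('pics/g5.png',np.hstack([cv2.resize(S['color'][110:220,310:420],(400,400),interpolation=2),cv2.resize(T['color'][210:320,350:460],(400,400),interpolation=2)])[...,::-1]); s=manip.state();print(s['grip_width'],s['finger_force'],s['wrist_force'],s['eef_pos'])
E
```

```text
0.015472896899624954 10.000402844564178 [-1.51823194 -0.25003577  1.33197687] [ 0.47127737 -0.3593198   0.05613141]
```

View pics/g5.png

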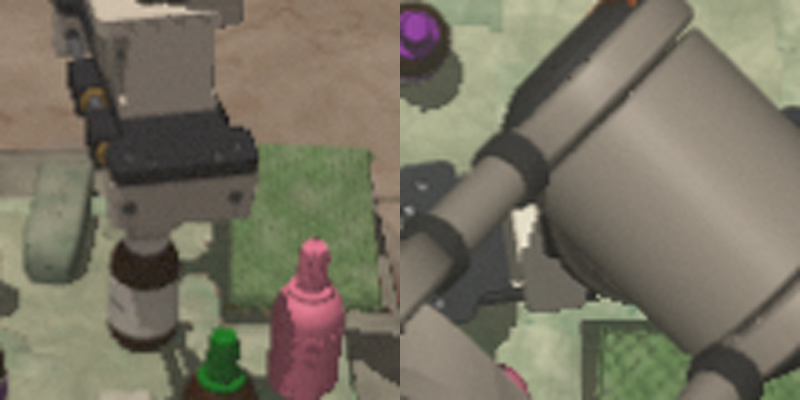

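Scaled: -0.2557 m is -0.5114, -0.18 m is -0.36.

Call:
{"op": "step_arm", "data": {"xyz": [[0,0,0],[0,0,-0.04],[0,0,-0.12],[0,0,-0.21],[0,-0.02,-0.26],[0.012,-0.07,-0.268],[0.032,-0.16,-0.268],[0.05,-0.26,-0.268],[0.068,-0.36,-0.268],[0.084,-0.44,-0.268],[0.094,-0.49,-0.268],[0.0974,-0.5114,-0.268],[0.0974,-0.5114,-0.268],[0.0974,-0.5114,-0.268],[0.0974,-0.5114,-0.268]], "rot": [[0,0,0],[0,0,0],[0,0,0],[0,0,0],[0,0,0],[0,0,0],[0,0,0],[0,0,0],[0,0,0],[0,0,0],[0,0,0],[0,0,0],[0,0,0],[0,0,0],[0,0,0]], "hand": [1,1,1,1,1,1,1,1,1,1,1,1,1,1,1], "force": 30}}

```text
time_s: 10.15
eef_pos: [0.4793, -0.0998, 0.1898]
eef_rot: [0.0, 0.997, 0.078, -0.0]
wrist_force: [1.0, 0.4, -1.1]
grip_width: 0.015
finger_force: 30.0
```

```bash
python3 - <<'E'
from m import *
from go import go
out=pickle.load(open('o.pkl','rb'))
go(.4793,-.0991,.0625,9)
S=cam('side');cv2.imwrite('pics/g6.png',cv2.resize(S['color'][150:350,250:450],(600,600),interpolation=2)[...,::-1])
print(manip.state()['grip_width'])
E
```

```text
d [ 0.0002 -0.0007  0.1273] rot [ 0.0001  0.0002 -0.0013] at [ 0.4793 -0.0998  0.1898] t 10.15
0.014816391301350216
```

View pics/g6.png

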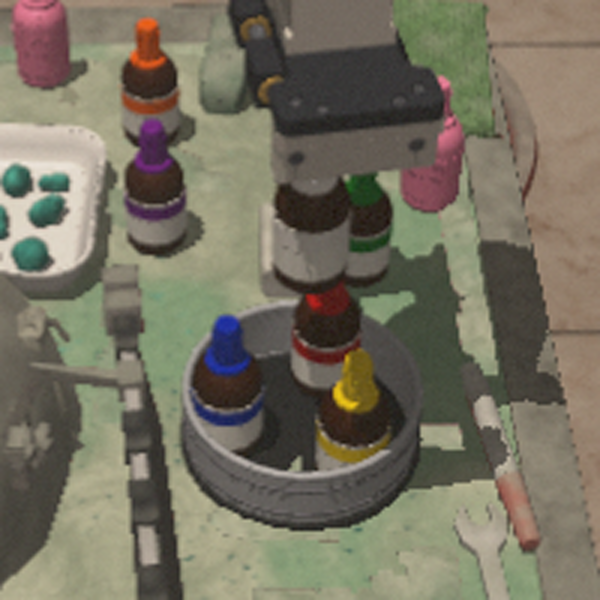

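White is held upright above the caddy's middle, with its foot near picture (345,235), so I lower it.

Scaled: 0.1265 m is 0.253, 0.122 m is 0.244.

Call:
{"op": "step_arm", "data": {"xyz": [[0,0,0.02],[0,0,0.06],[0,0,0.09],[0,0,0.12],[0,0,0.144],[0,0,0.168],[0,0,0.192],[0,0,0.212],[0,0,0.23],[0,0,0.244],[0,0,0.253],[0,0,0.253]], "rot": [[0,0,0],[0,0,0],[0,0,0],[0,0,0],[0,0,0],[0,0,0],[0,0,0],[0,0,0],[0,0,0],[0,0,0],[0,0,0],[0,0,0]], "hand": [1,1,1,1,1,1,1,1,1,1,1,1]}}

```text
time_s: 11.7
eef_pos: [0.4792, -0.099, 0.0633]
eef_rot: [-0.0, 0.997, 0.078, -0.0]
wrist_force: [0.3, -0.1, -0.5]
grip_width: 0.015
finger_force: 30.0
```

Scaled: 0.2964 m is 0.5928, 0.13 m is 0.26.

Call:
{"op": "step_arm", "data": {"xyz": [[0,0,0.002],[0,0,0.002],[0,0,0.002],[0,0,0.002],[0,0,-0.06],[0,0,-0.16],[0,0,-0.24],[0.01,0.06,-0.254],[0.026,0.16,-0.254],[0.042,0.26,-0.254],[0.058,0.36,-0.254],[0.074,0.46,-0.254],[0.088,0.54,-0.254],[0.096,0.582,-0.254],[0.0972,0.5928,-0.254],[0.0972,0.5928,-0.254]], "rot": [[0,0,0],[0,0,0],[0,0,0],[0,0,0],[0,0,0],[0,0,0],[0,0,0],[0,0,0],[0,0,0],[0,0,0],[0,0,0],[0,0,0],[0,0,0],[0,0,0],[0,0,0],[0,0,0]], "hand": [1,1,0.6,0.6,0.5,0.5,0.5,0.5,0.5,0.5,0.5,0.5,0.5,0.5,0.5,0.5]}}

```text
time_s: 13.7
eef_pos: [0.5735, -0.3837, 0.1903]
eef_rot: [-0.0, 0.997, 0.078, -0.0]
wrist_force: [0.3, 0.1, 0.5]
grip_width: 0.046
finger_force: 0.0
```

```bash
cat > slot.py <<'E'
from m import *
from go import go
def slot(out,a,b,oth,C=np.array([.4795,-.0991])):
    # point between a and b with greatest clearance to bottles and wall
    P=[out[k][:2] for k in oth]
    best=max((min([np.hypot(x-p[0],y-p[1])-.040 for p in P]+[.045-np.hypot(x-C[0],y-C[1])]),x,y)
      for x in np.arange(C[0]-.05,C[0]+.05,.0005) for y in np.arange(C[1]-.05,C[1]+.05,.0005)
      if max(np.hypot(x-out[k][0],y-out[k][1]) for k in(a,b))<.056)
    return best
E
python3 - <<'E'
from slot import *
out=pickle.load(open('o.pkl','rb')); out['white']=np.array([.4793,-.0991,.006])
T,S=cam('top'),cam('side'); cv2.imwrite('pics/t2.png',np.hstack([cv2.resize(T['color'][220:320,210:310],(400,400)),cv2.resize(S['color'][220:340,290:410],(400,400))])[...,::-1])
measure(['red','yellow','blue','white'],T,S,out)
print('orange',slot(out,'red','yellow',['red','yellow','blue','white']))
print('green',slot(out,'blue','yellow',['red','yellow','blue','white']))
print('purple',slot(out,'red','blue',['red','yellow','blue','white']))
go(.5737,-.3842,.19,9)
E
```

```text
red [ 0.4632 -0.1396  0.0051] res [-0.04  0.35 -0.33 -0.03] area 158 152 209 227
yellow [ 0.4519 -0.0654  0.0049] res [-0.04  0.33 -0.29 -0.02] area 147 152 235 252
blue [ 0.5226 -0.0926  0.0052] res [-0.04  0.45 -0.41 -0.04] area 128 150 208 242
white [ 0.4787 -0.0987  0.0056] res [-0.02  0.17 -0.15 -0.01] area 141 151 202 240
orange (np.float64(0.0020785601359879988), np.float64(0.437), np.float64(-0.10509999999999997))
green (np.float64(0.002452967200990301), np.float64(0.49400000000000005), np.float64(-0.05909999999999993))
purple (np.float64(0.0027842026381351068), np.float64(0.5055000000000001), np.float64(-0.1321))
d [-0.0001  0.0011  0.0008] rot [-0.0002  0.      0.0009] at [ 0.5737 -0.3831  0.1908] t 13.8
```

View pics/t2.png

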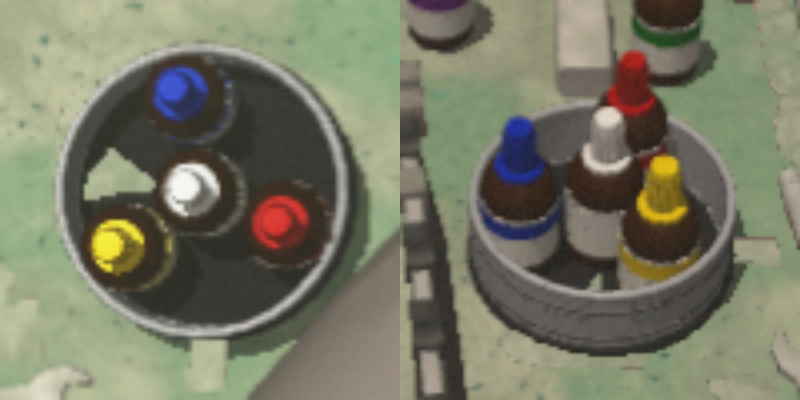

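White stands upright in the middle of the caddy (left half of the picture, 190,190; right half, 605,180), and the other three have not moved. Next is orange.

Scaled: 0.134 m is 0.268, 0.124 m is 0.248.

Call:
{"op": "step_arm", "data": {"xyz": [[0,0,0.04],[0,0,0.12],[0,0,0.2],[0,0,0.248],[0,0,0.268],[0,0,0.268],[0,0,0.268],[0,0,0.268],[0,0,0.268],[0,0,0.268],[0,0,0.268],[0,0,0.268],[0,0,0.22],[0,0,0.14],[0,0,0.05],[0,0,0],[0,0,0]], "rot": [[0,0,0],[0,0,0],[0,0,0],[0,0,0],[0,0,0],[0,0,0],[0,0,0],[0,0,0],[0,0,0],[0,0,0],[0,0,0],[0,0,0],[0,0,0],[0,0,0],[0,0,0],[0,0,0],[0,0,0]], "hand": [0.5,0.5,0.5,0.5,0.5,0.5,1,1,1,1,1,1,1,1,1,1,1], "force": 30}}

```text
time_s: 15.92
eef_pos: [0.5744, -0.3849, 0.1924]
eef_rot: [0.002, 0.997, 0.078, 0.001]
wrist_force: [0.4, -0.9, -1.4]
grip_width: 0.0144
finger_force: 30.0
```

```bash
python3 go.py .437 -.105 .19 9
```

```text
d [-0.0919 -0.2979  0.0012] rot [ 0.0033 -0.0026 -0.    ] at [ 0.5744 -0.3849  0.1924] t 15.93
```

Scaled: -0.2972 m is -0.5944, -0.0913 m is -0.1826.

Call:
{"op": "step_arm", "data": {"xyz": [[-0.016,-0.05,0],[-0.044,-0.14,0],[-0.074,-0.24,0],[-0.104,-0.34,0],[-0.134,-0.44,0],[-0.162,-0.526,0],[-0.178,-0.578,0],[-0.1826,-0.5944,0],[-0.1826,-0.5944,0],[-0.1826,-0.5944,0],[-0.1826,-0.5944,0.04],[-0.1826,-0.5944,0.08],[-0.1826,-0.5944,0.116],[-0.1826,-0.5944,0.144],[-0.1826,-0.5944,0.168],[-0.1826,-0.5944,0.192],[-0.1826,-0.5944,0.214],[-0.1826,-0.5944,0.232],[-0.1826,-0.5944,0.246],[-0.1826,-0.5944,0.254]], "rot": [[0,0,0],[0,0,0],[0,0,0],[0,0,0],[0,0,0],[0,0,0],[0,0,0],[0,0,0],[0,0,0],[0,0,0],[0,0,0],[0,0,0],[0,0,0],[0,0,0],[0,0,0],[0,0,0],[0,0,0],[0,0,0],[0,0,0],[0,0,0]], "hand": [1,1,1,1,1,1,1,1,1,1,1,1,1,1,1,1,1,1,1,1]}}

```text
time_s: 18.42
eef_pos: [0.437, -0.1049, 0.0632]
eef_rot: [0.0, 0.997, 0.079, -0.0]
wrist_force: [-0.0, -1.0, -0.6]
grip_width: 0.015
finger_force: 30.0
```

```bash
python3 go.py .437 -.105 .062 9; python3 go.py .5684 -.2737 .19 9
```

```text
d [0.     0.0001 0.0012] rot [0.     0.0002 0.0001] at [ 0.437  -0.1049  0.0632] t 18.43
d [ 0.1034  0.1873 -0.1268] rot [0.     0.0002 0.0001] at [ 0.437  -0.1049  0.0632] t 18.43
```

Scaled: 0.1873 m is 0.3746, -0.127 m is -0.254.

Call:
{"op": "step_arm", "data": {"xyz": [[0,0,0.0024],[0,0,0.0024],[0,0,0.0024],[0,0,0.0024],[0,0,-0.06],[0,0,-0.16],[0,0,-0.24],[0.024,0.044,-0.254],[0.068,0.124,-0.254],[0.116,0.21,-0.254],[0.162,0.294,-0.254],[0.194,0.35,-0.254],[0.2068,0.3746,-0.254],[0.2068,0.3746,-0.254],[0.2068,0.3746,-0.254]], "rot": [[0,0,0],[0,0,0],[0,0,0],[0,0,0],[0,0,0],[0,0,0],[0,0,0],[0,0,0],[0,0,0],[0,0,0],[0,0,0],[0,0,0],[0,0,0],[0,0,0],[0,0,0]], "hand": [1,1,0.6,0.6,0.5,0.5,0.5,0.5,0.5,0.5,0.5,0.5,0.5,0.5,0.5]}}

```text
time_s: 20.3
eef_pos: [0.568, -0.2731, 0.1903]
eef_rot: [-0.0, 0.997, 0.079, -0.0]
wrist_force: [-1.5, 0.5, 0.2]
grip_width: 0.046
finger_force: 0.0
```

```bash
python3 - <<'E'
from slot import *
out=pickle.load(open('o.pkl','rb')); out['orange']=np.array([.437,-.105,.006])
T,S=cam('top'),cam('side'); cv2.imwrite('pics/t3.png',np.hstack([cv2.resize(T['color'][220:320,210:310],(400,400)),cv2.resize(S['color'][220:340,290:410],(400,400))])[...,::-1])
K=['red','yellow','blue','white','orange']
measure(K,T,S,out)
print('green',slot(out,'blue','yellow',K)); print('purple',slot(out,'red','blue',K))
go(.5684,-.2737,.19,9)
E
```

```text
red none None (array([359.15311005, 245.3492823 ]), np.int32(209))
yellow none None (array([368.46982759, 277.70258621]), np.int32(232))
blue none None (array([325.16746411, 265.8708134 ]), np.int32(209))
white [ 0.4831 -0.1077 -0.003 ] res [-0.35  3.38 -3.11 -0.27] area 391 149 199 234
orange none None (array([376.63878327, 261.41825095]), np.int32(263))
green (np.float64(0.0029289088916176417), np.float64(0.49450000000000005), np.float64(-0.06009999999999993))
purple (np.float64(-0.0016904701197150707), np.float64(0.5135000000000001), np.float64(-0.1311))
d [0.0001 0.0007 0.0007] rot [-0.      0.      0.0006] at [ 0.5682 -0.273   0.1907] t 20.4
```

View pics/t3.png

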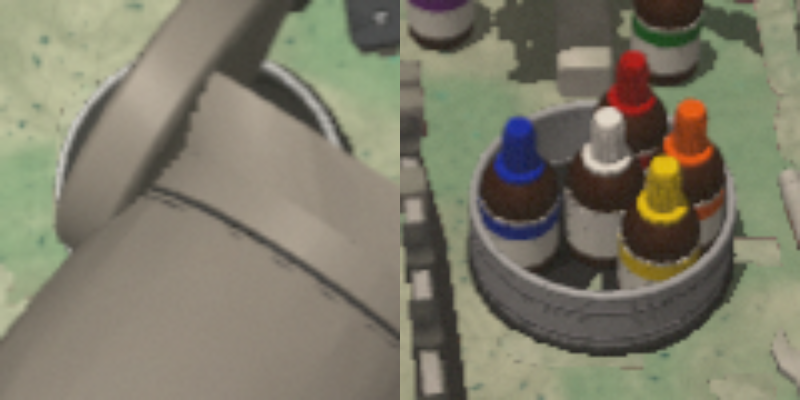

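Orange stands between red and yellow (right half of the picture, 690,150), and the others have not moved. The arm hides the caddy in the top view, so I keep the earlier measurements. Next is purple.

Scaled: 0.134 m is 0.268, 0.124 m is 0.248.

Call:
{"op": "step_arm", "data": {"xyz": [[0,0,0.04],[0,0,0.12],[0,0,0.2],[0,0,0.248],[0,0,0.268],[0,0,0.268],[0,0,0.268],[0,0,0.268],[0,0,0.268],[0,0,0.268],[0,0,0.268],[0,0,0.268],[0,0,0.22],[0,0,0.14],[0,0,0.05],[0,0,0],[0,0,0]], "rot": [[0,0,0],[0,0,0],[0,0,0],[0,0,0],[0,0,0],[0,0,0],[0,0,0],[0,0,0],[0,0,0],[0,0,0],[0,0,0],[0,0,0],[0,0,0],[0,0,0],[0,0,0],[0,0,0],[0,0,0]], "hand": [0.5,0.5,0.5,0.5,0.5,0.5,1,1,1,1,1,1,1,1,1,1,1], "force": 30}}

```text
time_s: 22.52
eef_pos: [0.5692, -0.2741, 0.1921]
eef_rot: [0.001, 0.997, 0.078, 0.001]
wrist_force: [0.9, -0.1, -0.5]
grip_width: 0.015
finger_force: 30.0
```

```bash
python3 go.py .5055 -.132 .19 9
```

```text
d [-0.0407 -0.1503  0.0016] rot [ 0.0024 -0.0028  0.0001] at [ 0.5692 -0.2741  0.1921] t 22.52
```

Scaled: -0.1498 m is -0.2996, -0.04 m is -0.08.

Call:
{"op": "step_arm", "data": {"xyz": [[-0.012,-0.044,0],[-0.032,-0.12,0],[-0.054,-0.2,0],[-0.072,-0.27,0],[-0.08,-0.2996,0],[-0.08,-0.2996,0],[-0.08,-0.2996,0],[-0.08,-0.2996,0],[-0.08,-0.2996,0.04],[-0.08,-0.2996,0.08],[-0.08,-0.2996,0.116],[-0.08,-0.2996,0.144],[-0.08,-0.2996,0.168],[-0.08,-0.2996,0.192],[-0.08,-0.2996,0.214],[-0.08,-0.2996,0.232],[-0.08,-0.2996,0.246],[-0.08,-0.2996,0.254],[-0.08,-0.2996,0.254]], "rot": [[0,0,0],[0,0,0],[0,0,0],[0,0,0],[0,0,0],[0,0,0],[0,0,0],[0,0,0],[0,0,0],[0,0,0],[0,0,0],[0,0,0],[0,0,0],[0,0,0],[0,0,0],[0,0,0],[0,0,0],[0,0,0],[0,0,0]], "hand": [1,1,1,1,1,1,1,1,1,1,1,1,1,1,1,1,1,1,1]}}

```text
time_s: 24.9
eef_pos: [0.5056, -0.1321, 0.0635]
eef_rot: [0.0, 0.997, 0.078, 0.0]
wrist_force: [0.4, -0.5, -1.0]
grip_width: 0.0153
finger_force: 30.0
```

```bash
python3 go.py .5055 -.132 .062 9; python3 go.py .4365 -.2412 .19 69
```

```text
d [-0.0001 -0.0001  0.0015] rot [ 0.0002 -0.0001  0.    ] at [ 0.5056 -0.1321  0.0635] t 24.9
d [-0.0853  0.097  -0.1265] rot [ 2.0000e-04 -0.0000e+00 -1.0472e+00] at [ 0.5056 -0.1321  0.0635] t 24.9
```

Scaled: -0.127 m is -0.254, 0.097 m is 0.194, -1.0472 rad is -0.3333.

Call:
{"op": "step_arm", "data": {"xyz": [[0,0,0.0028],[0,0,0.0028],[0,0,0.0028],[0,0,0.0028],[0,0,-0.06],[0,0,-0.16],[0,0,-0.24],[-0.016,0.018,-0.254],[-0.048,0.054,-0.254],[-0.084,0.096,-0.254],[-0.12,0.136,-0.254],[-0.15,0.17,-0.254],[-0.166,0.19,-0.254],[-0.1706,0.194,-0.254],[-0.1706,0.194,-0.254],[-0.1706,0.194,-0.254],[-0.1706,0.194,-0.254]], "rot": [[0,0,0],[0,0,0],[0,0,0],[0,0,0],[0,0,0],[0,0,0],[0,0,-0.0318],[0,0,-0.0796],[0,0,-0.1273],[0,0,-0.1751],[0,0,-0.2228],[0,0,-0.2706],[0,0,-0.3088],[0,0,-0.3333],[0,0,-0.3333],[0,0,-0.3333],[0,0,-0.3333]], "hand": [1,1,0.6,0.6,0.5,0.5,0.5,0.5,0.5,0.5,0.5,0.5,0.5,0.5,0.5,0.5,0.5]}}

```text
time_s: 27.02
eef_pos: [0.4365, -0.241, 0.1905]
eef_rot: [0.0, 0.824, 0.566, -0.0]
wrist_force: [-0.0, 0.4, 0.2]
grip_width: 0.0459
finger_force: 0.0
```

```bash
python3 - <<'E'
from slot import *
out=pickle.load(open('o.pkl','rb')); out['white']=np.array([.4787,-.0987,.0056]);out['purple']=np.array([.5055,-.132,.006]);pickle.dump(out,open('o.pkl','wb'))
T,S=cam('top'),cam('side'); cv2.imwrite('pics/t4.png',np.hstack([cv2.resize(T['color'][200:320,210:360],(500,400)),cv2.resize(S['color'][220:340,310:400],(300,400))])[...,::-1])
K=['red','yellow','blue','white','orange','purple']
measure(K,T,S,out)
go(.4365,-.2412,.19,69)
E
```

```text
red none None (array([359.19323671, 245.49758454]), np.int32(207))
yellow [ 0.4521 -0.0653  0.0048] res [-0.03  0.21 -0.19 -0.01] area 146 152 231 252
blue [ 0.5226 -0.0925  0.0053] res [-0.04  0.49 -0.45 -0.04] area 125 150 208 242
white [ 0.4788 -0.0985  0.0058] res [-0.03  0.29 -0.26 -0.02] area 136 151 201 240
orange [ 0.4377 -0.0981  0.0086] res [-0.13  1.05 -0.97 -0.06] area 103 153 266 241
purple [ 0.505  -0.1303  0.0056] res [-0.05  0.61 -0.57 -0.05] area 129 151 198 230
d [-0.0002  0.0001  0.0005] rot [ 0.      0.0001 -0.    ] at [ 0.4365 -0.241   0.1905] t 27.12
```

View pics/t4.png

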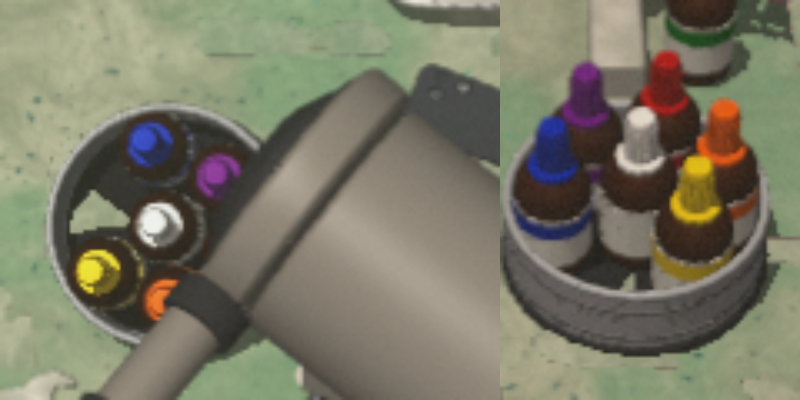

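Purple stands between blue and red, and the slot between yellow and blue, near (105,215) in the top view, is free. Last is green.

Scaled: 0.134 m is 0.268, 0.06 m is 0.12.

Call:
{"op": "step_arm", "data": {"xyz": [[0,0,0.04],[0,0,0.12],[0,0,0.2],[0,0,0.248],[0,0,0.268],[0,0,0.268],[0,0,0.268],[0,0,0.268],[0,0,0.268],[0,0,0.268],[0,0,0.268],[0,0,0.268],[0,0,0.22],[0,0,0.14],[0,0,0.05],[0,0,0],[0,0,0]], "rot": [[0,0,0],[0,0,0],[0,0,0],[0,0,0],[0,0,0],[0,0,0],[0,0,0],[0,0,0],[0,0,0],[0,0,0],[0,0,0],[0,0,0],[0,0,0],[0,0,0],[0,0,0],[0,0,0],[0,0,0]], "hand": [0.5,0.5,0.5,0.5,0.5,0.5,1,1,1,1,1,1,1,1,1,1,1], "force": 30}}

```text
time_s: 29.25
eef_pos: [0.4371, -0.2417, 0.1918]
eef_rot: [0.002, 0.824, 0.566, 0.001]
wrist_force: [0.9, -0.2, -0.9]
grip_width: 0.0151
finger_force: 30.0
```

```bash
python3 go.py .494 -.0592 .19 69
```

```text
d [ 0.1908 -0.0123  0.0016] rot [ 0.0033  0.001  -0.    ] at [ 0.4371 -0.2417  0.1918] t 29.25
```

Scaled: 0.1905 m is 0.381, 0.182 m is 0.364.

Call:
{"op": "step_arm", "data": {"xyz": [[0.03,-0.002,0],[0.09,-0.006,0],[0.17,-0.01,0],[0.25,-0.015,0],[0.32,-0.0194,0],[0.364,-0.022,0],[0.381,-0.023,0],[0.381,-0.023,0],[0.381,-0.023,0],[0.381,-0.023,0.04],[0.381,-0.023,0.08],[0.381,-0.023,0.116],[0.381,-0.023,0.144],[0.381,-0.023,0.168],[0.381,-0.023,0.192],[0.381,-0.023,0.214],[0.381,-0.023,0.232],[0.381,-0.023,0.246],[0.381,-0.023,0.254],[0.381,-0.023,0.254]], "rot": [[0,0,0],[0,0,0],[0,0,0],[0,0,0],[0,0,0],[0,0,0],[0,0,0],[0,0,0],[0,0,0],[0,0,0],[0,0,0],[0,0,0],[0,0,0],[0,0,0],[0,0,0],[0,0,0],[0,0,0],[0,0,0],[0,0,0],[0,0,0]], "hand": [1,1,1,1,1,1,1,1,1,1,1,1,1,1,1,1,1,1,1,1]}}

```text
time_s: 31.75
eef_pos: [0.494, -0.0592, 0.0635]
eef_rot: [0.0, 0.824, 0.566, 0.0]
wrist_force: [-0.3, 0.3, 0.2]
grip_width: 0.0152
finger_force: 30.0
```

```bash
python3 go.py .494 -.0592 .062 69; python3 go.py .36 -.33 .25 69
```

```text
d [ 0.     -0.      0.0015] rot [0.0001 0.     0.    ] at [ 0.494  -0.0592  0.0635] t 31.75
d [-0.3008 -0.0281 -0.1865] rot [0.0001 0.     0.    ] at [ 0.494  -0.0592  0.0635] t 31.75
```

Scaled: -0.37 m is -0.74, -0.1865 m is -0.373.

Call:
{"op": "step_arm", "data": {"xyz": [[0,0,0.0028],[0,0,0.0028],[0,0,0.0028],[0,0,0.0028],[0,0,-0.06],[0,0,-0.16],[0,0,-0.25],[-0.04,-0.004,-0.3],[-0.12,-0.012,-0.34],[-0.22,-0.02,-0.36],[-0.32,-0.03,-0.373],[-0.42,-0.04,-0.373],[-0.52,-0.048,-0.373],[-0.6,-0.056,-0.373],[-0.68,-0.08,-0.373],[-0.74,-0.1,-0.373],[-0.74,-0.1,-0.373],[-0.74,-0.1,-0.373]], "rot": [[0,0,0],[0,0,0],[0,0,0],[0,0,0],[0,0,0],[0,0,0],[0,0,0],[0,0,0],[0,0,0],[0,0,0],[0,0,0],[0,0,0],[0,0,0],[0,0,0],[0,0,0],[0,0,0],[0,0,0],[0,0,0]], "hand": [1,1,0.6,0.6,0.5,0.5,0.5,0.5,0.5,0.5,0.5,0.5,0.5,0.5,0.5,0.5,0.5,0.5]}}

```text
time_s: 34.0
eef_pos: [0.3149, -0.3862, 0.2499]
eef_rot: [-0.0, 0.824, 0.566, 0.0]
wrist_force: [0.3, 0.3, -0.0]
grip_width: 0.046
finger_force: 0.0
```

```bash
python3 - <<'E'
from slot import *
out=pickle.load(open('o.pkl','rb')); out['green']=np.array([.494,-.0592,.006]);out['orange']=np.array([.437,-.105,.006])
T,S=cam('top'),cam('side'); cv2.imwrite('pics/t5.png',np.hstack([cv2.resize(T['color'][210:330,190:340],(500,400)),cv2.resize(S['color'][220:340,310:400],(300,400))])[...,::-1])
measure(['red','yellow','blue','white','orange','purple','green'],T,S,out)
d=lambda a,b:round(float(np.hypot(*(out[a][:2]-out[b][:2]))),4)
print([d(*x) for x in(('orange','red'),('orange','yellow'),('green','yellow'),('green','blue'),('purple','blue'),('purple','red'))])
for n in('top','side'):
    print([np.round(models.mark_of(k,n)[0]['uv']).tolist() for k in('wax_bar_white','wax_bar_green')])
E
```

```text
red [ 0.4635 -0.1396  0.0055] res [-0.04  0.31 -0.3  -0.04] area 151 151 198 227
yellow [ 0.4521 -0.0653  0.0049] res [-0.03  0.25 -0.23 -0.01] area 147 152 226 252
blue [ 0.5227 -0.0925  0.0055] res [-0.03  0.39 -0.36 -0.04] area 128 150 208 242
white [ 0.4788 -0.0986  0.0061] res [-0.03  0.27 -0.25 -0.02] area 136 151 193 240
orange [ 0.4365 -0.1029  0.0044] res [-0.1   0.76 -0.71 -0.05] area 195 152 251 239
purple [ 0.5048 -0.1313  0.0044] res [-0.04  0.47 -0.43 -0.04] area 144 151 193 229
green [ 0.4941 -0.0585  0.0056] res [-0.06  0.62 -0.55 -0.05] area 116 152 218 254
[0.0456, 0.0407, 0.0426, 0.0444, 0.0427, 0.0421]
[[343.0, 266.0], [443.0, 247.0]]
[[345.0, 234.0], [324.0, 177.0]]
```

View pics/t5.png

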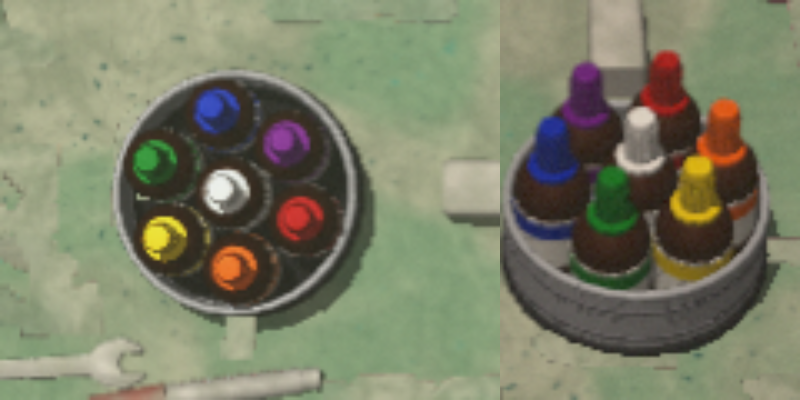

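All seven bottles stand upright in the right order round white. Every neighbour distance is at most 46 mm, the wax bars have not moved, and the arm is clear.

```bash
python3 -c "
from cell import finish_job; print(finish_job())"
```

```text
the job is handed in; nothing more can be done
None
```

The job is handed in, with no verdict shown: in the last pictures all seven bottles stand upright on the caddy floor, with white in the middle, orange, green and purple each between their right neighbours, and the wax bars unmoved, at about 34 s of the 102 s allowed.

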